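# Start the weld cycle at the control box

## Task

Start the weld cycle on the grey control box: press the small round key, then the long bar key, then the square key, each fully down and let up again before the next. Do not press the large round key, which is the emergency stop.

Things in the scene. Friction and masses are not known exactly. Their poses are not given: they have to be found in the camera images.
- control_box: Flat grey control box, 190 x 190 x 45 mm, fixed to the bench top, its place and yaw varying. On it four white keys stand in a 2 by 2 square, centres 84 mm apart, each in a black 58 mm square bezel 4 mm high; which key is where varies. Origin: centre of its underside; x and y along its sides, z up.
- small_round_key_top (a point): The small round key of the box, a 26 mm disc. The point is the centre of its flat top, which at rest is 67 mm above the bench and 18 mm above the bezel, and goes down with the key. Axes as the box's. Sprung: 8 mm straight down to a firm stop, 1.7 N to start it, 4.2 N at the stop; comes up by itself.
- bar_key_top (a point): The long bar key of the box, 18 mm (x) by 54 mm (y). The point is the centre of its flat top, which at rest is 67 mm above the bench and 18 mm above the bezel, and goes down with the key. Axes as the box's. Sprung: 8 mm straight down to a firm stop, 1.7 N to start it, 4.2 N at the stop; comes up by itself.
- square_key_top (a point): The square key of the box, 36 x 36 mm. The point is the centre of its flat top, which at rest is 67 mm above the bench and 18 mm above the bezel, and goes down with the key. Axes as the box's. Sprung: 8 mm straight down to a firm stop, 1.7 N to start it, 4.2 N at the stop; comes up by itself.
- large_round_key_top (a point): The large round emergency stop key of the box, a 48 mm mushroom disc on a thinner stem, not to be pressed. The point is the centre of its flat top, which at rest is 67 mm above the bench and 18 mm above the bezel, and goes down with the key. Axes as the box's. Sprung: 8 mm straight down to a firm stop, 1.7 N to start it, 4.2 N at the stop; comes up by itself.

How it is judged:
On the way, in this order (a step that is already met when the one before it is completed fails the run):
1. the small round key is pressed down (at least 5 of its 8 mm) while the other three are up (within 2 mm) (distance of small_round_key_top from where it was at the start of the episode above 0.005 m and distance of each of bar_key_top, square_key_top, large_round_key_top from where it was at the start of the episode below 0.002 m), for 0.05 s.
2. the long bar key is pressed down (at least 5 of its 8 mm) while the other three are up (within 2 mm) (distance of bar_key_top from where it was at the start of the episode above 0.005 m and distance of each of small_round_key_top, square_key_top, large_round_key_top from where it was at the start of the episode below 0.002 m), for 0.05 s.
3. the square key is pressed down (at least 5 of its 8 mm) while the other three are up (within 2 mm) (distance of square_key_top from where it was at the start of the episode above 0.005 m and distance of each of small_round_key_top, bar_key_top, large_round_key_top from where it was at the start of the episode below 0.002 m), for 0.05 s.
At the end, for the whole second after the job is handed in: The small round, bar and square keys have been pressed in this order, each at least 5 mm down with the other keys up, and at the end all four keys are up again, within 2 mm of their rest height (distance of each of small_round_key_top, bar_key_top, square_key_top, large_round_key_top from where it was at the start of the episode below 0.002 m); the robot touches nothing.
It fails at once if the large round emergency stop key is pressed (more than 3 mm) (distance of large_round_key_top from where it was at the start of the episode above 0.003 m).
It fails at once if two keys are down at once (both more than 3 mm) (distance of each of small_round_key_top, bar_key_top from where it was at the start of the episode above 0.003 m or distance of each of small_round_key_top, square_key_top from where it was at the start of the episode above 0.003 m or distance of each of bar_key_top, square_key_top from where it was at the start of the episode above 0.003 m).
It also fails if it takes over 37 s, if anything falls off the work surface, if the arm or the gripper's body presses on something with over 40 N, if the wrist force passes 120 N, or if a joint passes its speed limit or range.

## Robot

A 7-joint arm with a two-finger parallel gripper is mounted at the origin on a cart in front of the work surface, level with it; the furniture and walls round the work are solid. World frame = base frame: x ahead of the robot, y to its left, z up, the work surface at z = 0. Lengths are in m, angles in rad, forces in N, time in s.
With the tool pointing down it reaches from about 0.4 to 0.85 m from the base axis. Payload 4.5 kg.
Tool frame: the origin (TCP) lies at the very end of the fingers, on their centre line; the grasp point (between the pads) lies 19 mm behind it; z points along the fingers, y is the line along which they close (so a half turn about z gives the same grasp; the last joint's range is limited). The gripper opens to 88 mm and grips with 3 to 60 N. Pads are 18 mm wide; open, the fingers measure 123 mm over their backs; the gripper's body (75 mm by 187 mm) begins 45 mm behind the grasp point.
Start: joints at [1.344, 0.689, -0.195, 1.565, 0.157, 0.902, -0.215], TCP at [0.161, -0.604, 0.239] pointing down, gripper open.
Joint ranges: [-3.01, 3.01], [-0.46, 2.08], [-1.47, 1.51], [0.13, 2.56], [-1, 4.14], [0.04, 2.09], [-2.66, 2.66]. Speed limits (rad/s): [2.57, 2.57, 3.14, 3.14, 3.14, 3.14, 3.14].

## Interface

Orientations are given as a unit quaternion [x, y, z, w].
In Python, from plant import r gives the robot as it stands. The module is installed in compiled form; this text tells all that it offers.
- The arm moves only by the tool step_arm, never from a script. Its argument "increments" is a list of rows, each a list of 2 entries, a list of its own where there are three numbers: the shift along the world's x, y, z in cm, then the turn, a rotation vector about the world's x, y, z in degrees. A call has exactly 10 rows; each row shifts and turns the commanded pose from where the row before left it; what a row does not reach is not made up. A row lasts 1/10 s, in which the tool goes at most 50 mm and 8.59 degrees, less where a joint would pass 70% of its speed; a pose out of reach is approached as far as the arm can. A call is refused whole if a number of a shift passes 5 or a number of a turn 8.59, either way. A call with a gripper value outside its range is refused whole. "fingers" is the opening, from 0 (shut) to 1 (fully open), set as the call begins (left out, the last holds). The fingers move at their own pace and stop on an object; "grip_force" is the grip in N (left out, the last holds). Time passes only in rows, so rows that do not move let the fingers close, or fill a call up. It gives the time, the measured TCP pose, the force, the opening and the grip force at its end, in the units of the state.
- r.get_state(): the state, without advancing time (a new reading comes with each control period).
- r.snapshot(name): name is "scene" or "side" or "wrist"; returns (picture, depth): 400x640x3 uint8, red, green, blue; 400x640 float32, m along the optical axis (not along the pixel's ray), 0 where there is no reading.
- r.calibration(name): a dict with "fov_y" (degrees; the focal length in pixels is half the picture's height over the tangent of half this angle, whatever the lens; pixels are square), "cx", "cy" (the principal point, pixels), "k1" (the pictures are not rectified: a ray, as slopes to the right and down, at radius r is drawn at 1 + k1 r^2 times it, then the intrinsics apply), "R" (3x3) and "t" (3): a world point X has camera coordinates R X + t. Camera axes: x right, y down, z forward; pixel columns grow to the right and rows downward; lengths in m; the calibration is good to about 2 mm. A picture is of the moment at which its call begins: read the wrist's pose just before it. calibration takes no time and is no camera call; for the wrist camera it gives the pose at the moment of the call.
- r.finish_job(): hands the job in; it is judged then, once.
The state is a dict: "clock": time; "q": joint angles; "qd": joint speeds; "joint_torque": joint torques, N m; "tool_pos": TCP position; "eef_rot": TCP orientation; "contact_force": force on the tool from outside, world axes, zero at the start; "moment": the same for the moment, N m; "opening": opening from 0.0 (shut) to 1.0 (fully open); "finger_force": force on a finger pad.
Only numpy, scipy, OpenCV 4.12 (cv2) and the standard library are available. Lean on these libraries where they do the work, as an engineer would, in place of code of your own. Each camera call takes 0.05 s, during which the arm holds its last target. There are 200 camera calls.

## Working session

There is one attempt and no reset: what is moved stays moved. The work goes in short steps, Python scripts to look and compute and a tool call to move; the robot and the scene stay as the last step left them, time stands still between calls to the robot, and variables do not carry over. Pictures are saved under pics/ and viewed, at most 10 in all, crops included, and the job is handed in when it is done.

Besides the shell and the picture viewer there is one more tool, called after "Emit:" in YAML: its name, and indented under it one key for each argument. step_arm: Moves the arm, as the interface text tells. Its arguments: {"type":"object","properties":{"increments":{"type":"array","items":{"type":"array"}},"fingers":{"type":"number"},"grip_force":{"type":"number"}},"required":["increments"]}

```bash
mkdir -p pics
cat > h.py <<'E'
import numpy as np, cv2
from plant import r
def snap(n,f):
    c=r.calibration(n); p,d=r.snapshot(n); cv2.imwrite('pics/'+f+'.png',p[:,:,::-1]); np.savez('pics/'+f,p=p,d=d,**{k:np.array(v) for k,v in c.items()}); return p,d,c
def ray(c,uv):
    f=200/np.tan(np.radians(float(c['fov_y']))/2)
    s=np.array([(uv[0]-c['cx'])/f,(uv[1]-c['cy'])/f]); u=s.copy()
    for _ in range(20): u=s/(1+float(c['k1'])*(u@u))
    R=np.array(c['R']);t=np.array(c['t'])
    return -R.T@t, R.T@np.array([u[0],u[1],1])
def onplane(c,uv,z):
    o,d=ray(c,uv); return o+d*(z-o[2])/d[2]
E
python3 - <<'E'
from h import *
s=r.get_state();print({k:np.round(v,3) for k,v in s.items()})
for n in ['scene','side']:
    p,d,c=snap(n,n+'0'); print(n,{k:np.round(v,3) for k,v in c.items()})
a=cv2.imread('pics/scene0.png');b=cv2.imread('pics/side0.png')
E
```

```text
{'clock': np.float64(0.0), 'q': array([ 1.344,  0.69 , -0.195,  1.566,  0.157,  0.902, -0.215]), 'qd': array([0.   , 0.   , 0.001, 0.001, 0.001, 0.001, 0.   ]), 'joint_torque': array([-0.0000e+00, -5.2756e+01, -1.2670e+00, -1.5343e+01, -5.3000e-02,
        7.0000e-03,  0.0000e+00]), 'tool_pos': array([ 0.161, -0.603,  0.238]), 'eef_rot': array([ 0.992,  0.13 , -0.   , -0.001]), 'contact_force': array([0.757, 0.769, 0.246]), 'moment': array([-0.037,  0.005, -0.017]), 'finger_force': np.float64(0.0), 'opening': np.float64(1.001)}
scene {'fov_y': np.float64(52.391), 'cx': np.float64(328.78), 'cy': np.float64(197.795), 'k1': np.float64(-0.038), 'R': array([[-0.523, -0.852, -0.004],
       [-0.568,  0.351, -0.744],
       [ 0.636, -0.387, -0.668]]), 't': array([0.278, 0.4  , 0.516])}
side {'fov_y': np.float64(47.706), 'cx': np.float64(316.161), 'cy': np.float64(206.548), 'k1': np.float64(-0.012), 'R': array([[-0.869, -0.495,  0.016],
       [-0.29 ,  0.482, -0.826],
       [ 0.401, -0.723, -0.563]]), 't': array([0.449, 0.247, 0.62 ])}
```

View pics/scene0.png

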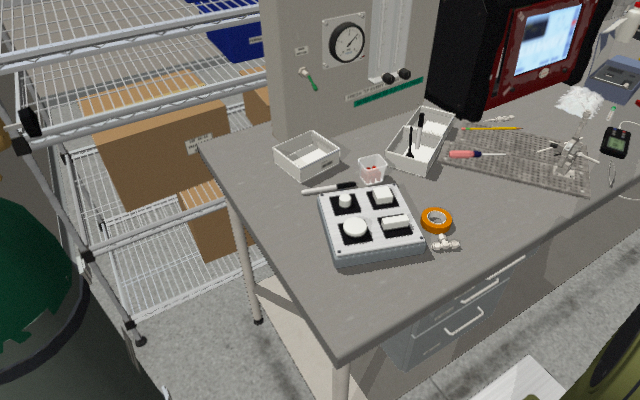

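View pics/side0.png

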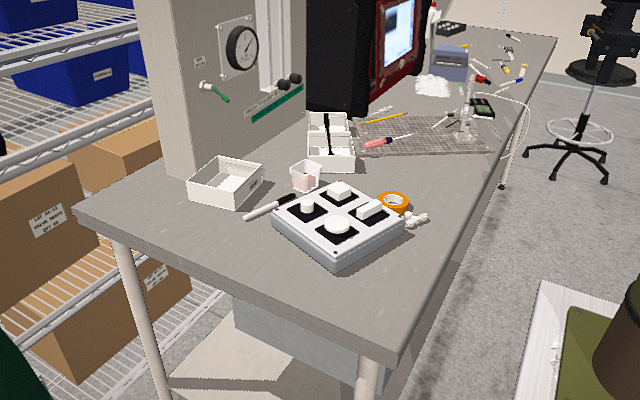

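Scene view: small round at about (346,198), square (383,195), large round (355,228), bar (396,221). Side view: small round (307,205), square (340,189), large round (337,223), bar (370,209). Next I cast these onto z = 0.067 and check them against the depth and the 84 mm spacing.

```bash
cat > m.py <<'E'
from h import *
seeds={'scene':dict(small=(346,197),square=(383,192),large=(355,226),bar=(395,219)),'side':dict(small=(307,204),square=(340,187),large=(337,221),bar=(370,207))}
tiles=[]
for n in seeds:
    z=np.load(f'pics/{n}0.npz'); p,d=z['p'],z['d']; c=z
    g=p.min(axis=2)
    P={}
    R,t=z['R'],z['t']
    # world height from depth, per pixel
    vv,uu=np.mgrid[150:280,250:460]
    H=np.zeros(g.shape)
    for v in range(150,280):
        for u in range(250,460):
            o,dr=ray(c,(u,v)); H[v,u]=(o+dr*d[v,u])[2] if d[v,u]>0 else 0
    m=((H>0.061)&(H<0.075)).astype(np.uint8)
    k,l,st,ce=cv2.connectedComponentsWithStats(m,connectivity=4)
    for nm,s in seeds[n].items():
        lab=np.bincount(l[s[1]-4:s[1]+5,s[0]-4:s[0]+5].ravel()); lab[0]=0; i=lab.argmax()
        P[nm]=onplane(c,ce[i],.067)
        print(n,nm,np.round(ce[i],1),st[i],np.round(P[nm],4), 'h',np.round(np.median(H[l==i]),4),'g',g[s[1],s[0]])
    for a,b in [('small','square'),('square','bar'),('bar','large'),('large','small')]:
        e=P[b]-P[a]; print(a,b,round(np.linalg.norm(e),4),round(np.degrees(np.arctan2(e[1],e[0])),1))
    im=p[150:280,250:460,::-1].copy(); im[m[150:280,250:460]>0]=(0,0,255)
    tiles.append(cv2.resize(np.hstack([p[150:280,250:460,::-1],im]),None,fx=1.9,fy=1.9,interpolation=0))
cv2.imwrite('pics/m.png',np.vstack(tiles))
E
python3 m.py
```

```text
scene small [344.4 198.2] [339 194  12  10 100] [ 0.5755 -0.0656  0.067 ] h 0.0681 g 228
scene square [382.2 192.8] [372 186  21  15 225] [ 0.5472 -0.1442  0.067 ] h 0.0679 g 228
scene large [354.4 226.2] [343 217  24  20 372] [ 0.496  -0.0372  0.067 ] h 0.0681 g 227
scene bar [394.7 219.7] [381 214  28  12 233] [ 0.4685 -0.1161  0.067 ] h 0.0679 g 229
small square 0.0835 -109.8
square bar 0.0836 160.4
bar large 0.0836 70.8
large small 0.0844 -19.7
side small [307. 203.] [301 199  13  10 105] [ 0.5748 -0.0642  0.067 ] h 0.0667 g 247
side square [339.2 188.2] [327 181  25  15 221] [ 0.5467 -0.1431  0.067 ] h 0.0668 g 244
side large [336.9 223.3] [324 215  27  18 380] [ 0.4961 -0.0358  0.067 ] h 0.0671 g 243
side bar [369.3 206.3] [357 199  26  16 202] [ 0.4684 -0.1151  0.067 ] h 0.0667 g 249
small square 0.0838 -109.6
square bar 0.0831 160.3
bar large 0.084 70.8
large small 0.0837 -19.8
```

View pics/m.png

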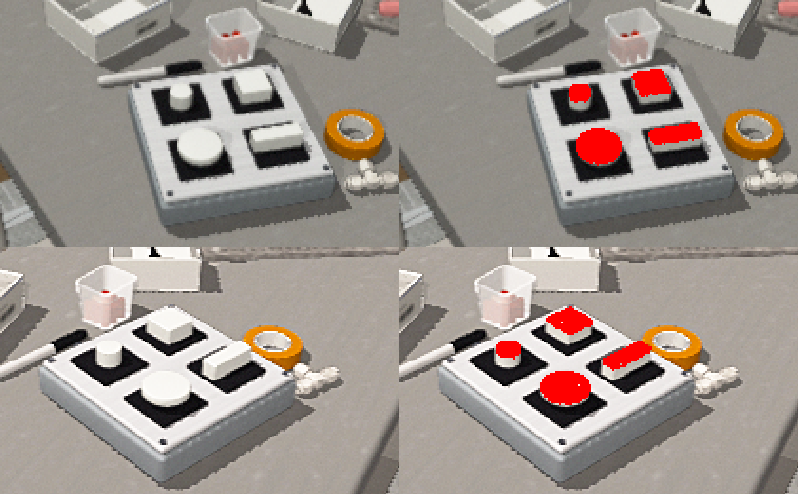

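Run:
```python
from h import *
for n in ['scene','side']:
    z=np.load(f'pics/{n}0.npz'); d=z['d']; W=[]
    for v in range(0,400,3):
        for u in range(0,640,3):
            if d[v,u]>0:
                o,dr=ray(z,(u,v)); W.append(o+dr*d[v,u])
    W=np.array(W); 
    for lo,hi in [(.08,.12),(.12,.3),(.3,.7)]:
        w=W[(W[:,2]>lo)&(W[:,2]<hi)&(np.hypot(W[:,0],W[:,1])<1.0)&(W[:,0]>-.2)]
        if len(w):
            i=np.argsort(np.hypot(w[:,0]-.53,w[:,1]+.09))[:400:60]; print(n,lo,len(w),np.round(w[i],2).tolist())
```

```text
scene 0.08 662 [[0.67, -0.32, 0.09], [0.87, -0.18, 0.11], [0.87, -0.29, 0.11], [0.87, -0.42, 0.09], [0.41, -0.59, 0.11], [0.62, 0.44, 0.09], [0.75, -0.59, 0.09]]
scene 0.12 2457 [[0.8, -0.13, 0.2], [0.86, -0.14, 0.23], [0.87, -0.11, 0.19], [0.87, -0.08, 0.27], [0.87, -0.14, 0.26], [0.86, -0.2, 0.22], [0.87, -0.15, 0.12]]
scene 0.3 1170 [[0.83, -0.21, 0.31], [0.86, -0.19, 0.33], [0.87, -0.1, 0.36], [0.85, -0.21, 0.32], [0.87, -0.17, 0.37], [0.89, -0.08, 0.35], [0.86, -0.29, 0.31]]
side 0.08 483 [[0.67, -0.32, 0.08], [0.87, -0.17, 0.1], [0.9, -0.08, 0.11], [0.95, -0.08, 0.09], [0.07, 0.01, 0.12], [0.05, 0.04, 0.09], [0.4, -0.58, 0.09]]
side 0.12 2025 [[0.8, -0.13, 0.2], [0.84, -0.23, 0.29], [0.87, -0.09, 0.18], [0.87, -0.12, 0.24], [0.87, -0.11, 0.2], [0.87, -0.08, 0.18], [0.87, -0.15, 0.19]]
side 0.3 1095 [[0.83, -0.21, 0.3], [0.87, -0.1, 0.37], [0.87, -0.13, 0.38], [0.87, -0.14, 0.33], [0.87, -0.16, 0.35], [0.88, -0.08, 0.38], [0.87, -0.23, 0.35]]
```

Emit:
step_arm:
  increments:
    - [[1,2,0],[0,0,0]]
    - [[2,3,0],[0,0,0]]
    - [[2,3,0],[0,0,0]]
    - [[2,3,0],[0,0,0]]
    - [[2,3,0],[0,0,0]]
    - [[2,3,0],[0,0,0]]
    - [[2,3,0],[0,0,0]]
    - [[2,3,0],[0,0,0]]
    - [[2,3,0],[0,0,0]]
    - [[2,2,0],[0,0,0]]
  fingers: 0

```text
clock: 1.1
tool_pos: [0.3516, -0.3214, 0.2386]
eef_rot: [0.991, 0.131, -0.0, -0.001]
contact_force: [-0.7, 0.0, 0.2]
opening: 0.116
finger_force: 0.0
```

Emit:
step_arm:
  increments:
    - [[2,2.5,0],[0,0,0]]
    - [[2.5,3,-1],[0,0,0]]
    - [[3,3,-1],[0,0,0]]
    - [[3,3,-1.5],[0,0,0]]
    - [[3,3,-1.5],[0,0,0]]
    - [[3,3,-1.5],[0,0,0]]
    - [[2.5,3,-1.5],[0,0,0]]
    - [[1.5,2.5,-1.5],[0,0,0]]
    - [[1,1.5,-1.5],[0,0,0]]
    - [[0,0,0],[0,0,0]]

```text
clock: 2.1
tool_pos: [0.5662, -0.075, 0.1267]
eef_rot: [0.991, 0.133, -0.001, -0.001]
contact_force: [0.2, 0.4, -0.1]
opening: 0.005
finger_force: 0.0
```

Run:
```python
from h import *
for n in ['scene','side']: snap(n,n+'1')
for _ in range(2): s=r.get_state(); print(s['tool_pos'],s['qd'].round(3))
a=cv2.imread('pics/scene1.png')[100:280,250:460];b=cv2.imread('pics/side1.png')[100:280,230:440]
cv2.imwrite('pics/c1.png',cv2.resize(np.hstack([a,b]),None,fx=1.9,fy=1.9,interpolation=2))
```

```text
[ 0.56539635 -0.07960848  0.12852644] [ 0.03  -0.025  0.02   0.002  0.003  0.002 -0.   ]
[ 0.56539635 -0.07960848  0.12852644] [ 0.03  -0.025  0.02   0.002  0.003  0.002 -0.   ]
```

View pics/c1.png

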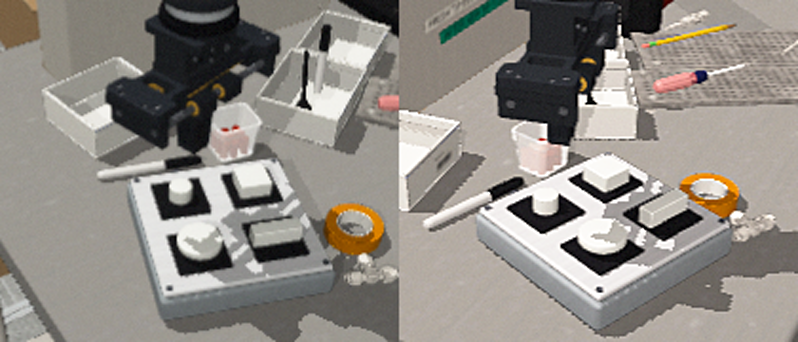

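The closed fingertips show at about scene (351,179) and side (317,176), above and behind the small key. I'll check that against the measured TCP.

Run:
```python
from h import *
A=[];B=[]
for n,uv in [('scene',(351,178.5)),('side',(317.5,175.5))]:
    z=np.load(f'pics/{n}1.npz'); o,d=ray(z,uv); d/=np.linalg.norm(d); M=np.eye(3)-np.outer(d,d); A.append(M);B.append(M@o)
    print(n,onplane(z,uv,.1285), onplane(z,uv,.1267))
print(np.linalg.lstsq(np.vstack(A),np.hstack(B),rcond=None)[0])
```

```text
scene [ 0.56135669 -0.07048082  0.1285    ] [ 0.56316129 -0.0717632   0.1267    ]
side [ 0.55775163 -0.07233058  0.1285    ] [ 0.55924066 -0.07502413  0.1267    ]
[ 0.55498942 -0.0662799   0.13341532]
```

Emit:
step_arm:
  increments:
    - [[0,0,0],[0,0,0]]
    - [[0,0,0],[0,0,0]]
    - [[0,0,0],[0,0,0]]
    - [[0,0,0],[0,0,0]]
    - [[0,0,0],[0,0,0]]
    - [[0,0,0],[0,0,0]]
    - [[0,0,0],[0,0,0]]
    - [[0,0,0],[0,0,0]]
    - [[0,0,0],[0,0,0]]
    - [[0,0,0],[0,0,0]]

```text
clock: 3.2
tool_pos: [0.5662, -0.0789, 0.1287]
eef_rot: [0.992, 0.13, -0.0, 0.0]
contact_force: [-1.2, 0.2, -0.0]
opening: 0.006
finger_force: 0.0
```

Emit:
step_arm:
  increments:
    - [[0.3,0.5,0],[0,0,0]]
    - [[0.4,0.5,-0.5],[0,0,0]]
    - [[0.2,0.4,-1],[0,0,0]]
    - [[0,0,-1],[0,0,0]]
    - [[0,0,-1],[0,0,0]]
    - [[0,0,-0.8],[0,0,0]]
    - [[0,0,-0.5],[0,0,0]]
    - [[0,0,0],[0,0,0]]
    - [[0,0,0],[0,0,0]]
    - [[0,0,0],[0,0,0]]

```text
clock: 4.2
tool_pos: [0.5755, -0.065, 0.0811]
eef_rot: [0.992, 0.13, 0.0, 0.0]
contact_force: [0.9, 0.5, 0.2]
opening: 0.005
finger_force: 0.0
```

Run:
```python
from h import *
for n in ['scene','side']: snap(n,n+'2')
s=r.get_state(); print(s['tool_pos'],s['contact_force'])
a=cv2.imread('pics/scene2.png')[140:260,290:430];b=cv2.imread('pics/side2.png')[140:260,270:410]
cv2.imwrite('pics/c2.png',cv2.resize(np.hstack([a,b]),None,fx=2.8,fy=2.8,interpolation=2))
```

```text
[ 0.57548447 -0.06494458  0.08116807] [ 0.58311954 -0.18350576  0.568716  ]
```

View pics/c2.png

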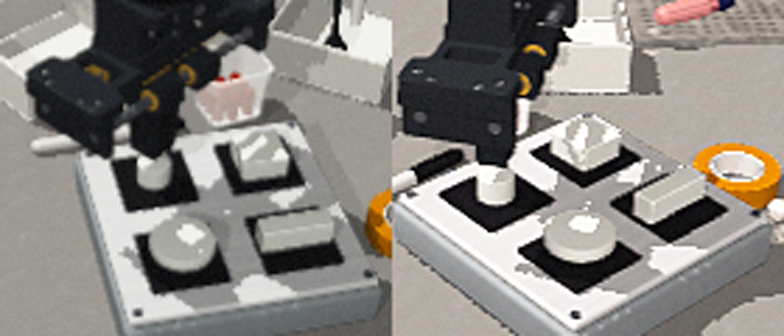

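The fingertip sits centred just above the small round key, at about scene (345,195) and side (306,200). Pressing now.

Emit:
step_arm:
  increments:
    - [[0,0,-0.5],[0,0,0]]
    - [[0,0,-0.5],[0,0,0]]
    - [[0,0,-0.4],[0,0,0]]
    - [[0,0,-0.3],[0,0,0]]
    - [[0,0,-0.2],[0,0,0]]
    - [[0,0,-0.2],[0,0,0]]
    - [[0,0,-0.1],[0,0,0]]
    - [[0,0,0],[0,0,0]]
    - [[0,0,0],[0,0,0]]
    - [[0,0,0],[0,0,0]]

```text
clock: 5.3
tool_pos: [0.5751, -0.0649, 0.0595]
eef_rot: [0.992, 0.13, 0.0, 0.0]
contact_force: [-2.7, -0.2, 9.3]
opening: 0.009
finger_force: 4.2
```

9.3 N with the TCP at 0.0595: the key is at its stop. Releasing and moving to the bar, shift (-10.6, -5.0) cm.

Emit:
step_arm:
  increments:
    - [[0,0,0.5],[0,0,0]]
    - [[0,0,1.5],[0,0,0]]
    - [[0,0,1.5],[0,0,0]]
    - [[-1,-0.5,0],[0,0,0]]
    - [[-2,-1,0],[0,0,0]]
    - [[-2.5,-1,0],[0,0,0]]
    - [[-2.5,-1,0],[0,0,0]]
    - [[-2,-1,0],[0,0,0]]
    - [[-0.6,-0.5,0],[0,0,0]]
    - [[0,0,0],[0,0,0]]

```text
clock: 6.3
tool_pos: [0.4683, -0.116, 0.0939]
eef_rot: [0.992, 0.129, -0.0, 0.0]
contact_force: [0.6, 1.1, -0.8]
opening: 0.002
finger_force: 0.0
```

Emit:
step_arm:
  increments:
    - [[0,0,-0.5],[0,0,0]]
    - [[0,0,-0.5],[0,0,0]]
    - [[0,0,-0.3],[0,0,0]]
    - [[0,0,0],[0,0,0]]
    - [[0,0,0],[0,0,0]]
    - [[0,0,0],[0,0,0]]
    - [[0,0,0],[0,0,0]]
    - [[0,0,0],[0,0,0]]
    - [[0,0,0],[0,0,0]]
    - [[0,0,0],[0,0,0]]

```text
clock: 7.3
tool_pos: [0.4692, -0.1149, 0.0808]
eef_rot: [0.992, 0.13, 0.0, 0.0]
contact_force: [-0.2, 0.0, -0.2]
opening: 0.005
finger_force: 0.0
```

Run:
```python
from h import *
for n in ['scene','side']: snap(n,n+'3')
a=cv2.imread('pics/scene3.png')[140:260,310:450];b=cv2.imread('pics/side3.png')[140:260,290:430]
cv2.imwrite('pics/c3.png',cv2.resize(np.hstack([a,b]),None,fx=2.8,fy=2.8,interpolation=2))
```

```text
(no output)
```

View pics/c3.png

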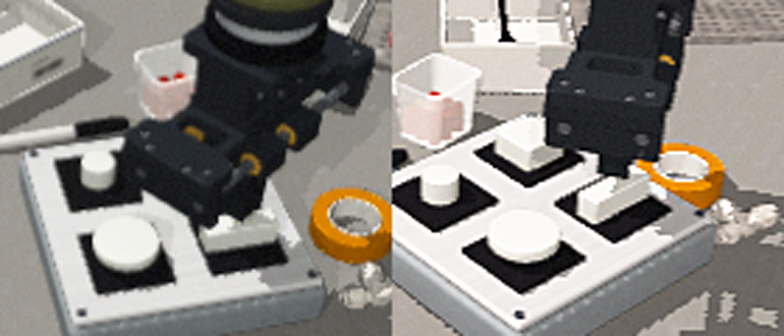

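The fingertip is above the middle of the bar, at about scene (394,217) and side (368,203), and the small key is up again. Pressing the bar.

Emit:
step_arm:
  increments:
    - [[0,0,-0.5],[0,0,0]]
    - [[0,0,-0.5],[0,0,0]]
    - [[0,0,-0.4],[0,0,0]]
    - [[0,0,-0.3],[0,0,0]]
    - [[0,0,-0.2],[0,0,0]]
    - [[0,0,-0.2],[0,0,0]]
    - [[0,0,-0.1],[0,0,0]]
    - [[0,0,0],[0,0,0]]
    - [[0,0,0],[0,0,0]]
    - [[0,0,0],[0,0,0]]

```text
clock: 8.4
tool_pos: [0.4691, -0.1148, 0.0594]
eef_rot: [0.992, 0.13, 0.0, 0.0]
contact_force: [-1.9, 0.6, 9.9]
opening: 0.007
finger_force: 4.9
```

The bar is at its stop too. Next is the square key, shift (+7.8, -2.8) cm.

Emit:
step_arm:
  increments:
    - [[0,0,0.5],[0,0,0]]
    - [[0,0,1.5],[0,0,0]]
    - [[0,0,1.5],[0,0,0]]
    - [[1,-0.4,0],[0,0,0]]
    - [[2,-0.7,0],[0,0,0]]
    - [[2,-0.7,0],[0,0,0]]
    - [[2,-0.7,0],[0,0,0]]
    - [[0.8,-0.3,0],[0,0,0]]
    - [[0,0,0],[0,0,0]]
    - [[0,0,0],[0,0,0]]

```text
clock: 9.4
tool_pos: [0.5458, -0.1425, 0.0934]
eef_rot: [0.991, 0.13, -0.001, -0.0]
contact_force: [0.2, -0.5, 0.1]
opening: 0.007
finger_force: 0.0
```

Emit:
step_arm:
  increments:
    - [[0,0,-0.5],[0,0,0]]
    - [[0,0,-0.5],[0,0,0]]
    - [[0,0,-0.3],[0,0,0]]
    - [[0,0,0],[0,0,0]]
    - [[0,0,0],[0,0,0]]
    - [[0,0,0],[0,0,0]]
    - [[0,0,0],[0,0,0]]
    - [[0,0,0],[0,0,0]]
    - [[0,0,0],[0,0,0]]
    - [[0,0,0],[0,0,0]]

```text
clock: 10.4
tool_pos: [0.5472, -0.1429, 0.0808]
eef_rot: [0.992, 0.13, 0.0, 0.0]
contact_force: [-0.7, -0.6, -0.2]
opening: 0.003
finger_force: 0.0
```

Emit:
step_arm:
  increments:
    - [[0,0,-0.5],[0,0,0]]
    - [[0,0,-0.5],[0,0,0]]
    - [[0,0,-0.4],[0,0,0]]
    - [[0,0,-0.3],[0,0,0]]
    - [[0,0,-0.2],[0,0,0]]
    - [[0,0,-0.2],[0,0,0]]
    - [[0,0,-0.1],[0,0,0]]
    - [[0,0,0],[0,0,0]]
    - [[0,0,0],[0,0,0]]
    - [[0,0,0],[0,0,0]]

```text
clock: 11.4
tool_pos: [0.547, -0.1428, 0.0594]
eef_rot: [0.992, 0.13, -0.0, 0.0]
contact_force: [-2.0, 0.9, 8.4]
opening: 0.005
finger_force: 4.3
```

Emit:
step_arm:
  increments:
    - [[0,0,0.5],[0,0,0]]
    - [[0,0,1.5],[0,0,0]]
    - [[0,0,2],[0,0,0]]
    - [[0,0,2],[0,0,0]]
    - [[0,0,2],[0,0,0]]
    - [[0,0,1],[0,0,0]]
    - [[0,0,0],[0,0,0]]
    - [[0,0,0],[0,0,0]]
    - [[0,0,0],[0,0,0]]
    - [[0,0,0],[0,0,0]]

```text
clock: 12.4
tool_pos: [0.5466, -0.1427, 0.1478]
eef_rot: [0.992, 0.13, -0.001, -0.0]
contact_force: [-0.5, -0.3, -0.4]
opening: 0.006
finger_force: 0.0
```

```bash
python3 -c "
from h import *
print(r.finish_job())"
```

```text
the job is handed in; nothing more can be done
None
```

I pressed the small round, bar and square keys in that order, each to about 7.5 mm by tool height and 8–10 N, kept off the emergency stop, lifted the arm clear and handed the job in at about 12.5 s; no verdict came back.

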